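Find the hidden catch and open the towel dispenser

ROBOT

A 6-joint arm with a two-finger parallel gripper is mounted at the origin on the work surface. World frame = base frame: x ahead of the robot, y to its left, z up, the work surface at z = 0. Lengths are in m, angles in rad, forces in N, time in s.
With the tool pointing down it reaches from about 0.3 to 0.75 m from the base axis. Payload 8.5 kg.
Tool frame: the origin (TCP) lies at the very end of the fingers, on their centre line; the grasp point (between the pads) lies 19 mm behind it (robot.tcp_to_grasp is the z of the grasp point in the tool frame, in m); z points along the fingers, y is the direction in which the jaws open and shut (so a half turn about z gives the same grasp; the last joint's range is limited). The gripper opens to 85 mm and grips with 20 to 120 N. Pads are 22 mm wide; open, the fingers measure 114 mm over their backs; the gripper's body (76 mm by 85 mm) begins 54 mm behind the grasp point. The pads swing forward as they close: fully open they stand 13 mm farther back than shut.
Start: joints at [-1.37, 0.381, 1.297, -0, 1.464, -0.215], TCP at [0.222, -0.503, 0.2] pointing down, gripper open.
Joint ranges: [-3.11, 3.11], [-0.89, 2.33], [0.22, 2.48], [-1.42, 4.56], [0.17, 2.85], [-2.88, 2.88]. Speed limits (rad/s): [2.39, 2.39, 3.14, 3.14, 3.14, 3.14].

INTERFACE

Orientations are given as a unit quaternion [x, y, z, w].
In Python, from workcell import robot gives the robot as it stands.
- The arm moves only by the tool send_rows, never from a script. Its argument "series" is a list of rows, each an object of numbers: "x", "y", "z": the shift along the tool's x, y, z in mm; "spin": the turn about the tool's z in rad; "jaw": the finger opening in mm, from 0 to 85.4. A call has 1 to 8 rows; each row shifts and turns the commanded pose from where the row before left it, along the tool's axes as they then stand; what a row does not reach is not made up. A row lasts 1/12 s, in which the tool goes at most 41.7 mm and 7.16 degrees, less where a joint would pass 70% of its speed; a pose out of reach is approached as far as the arm can. A call is refused whole if a number of a shift passes 41.7 or a number of a turn 0.125, either way. A call with a gripper value outside its range is refused whole. The fingers move at their own pace and stop on an object; "newtons" is the grip in N (left out, the last holds). Time passes only in rows, so rows that do not move let the fingers close. It gives the time, the measured TCP pose, the force and the opening at its end, in the units of the state.
- robot.sense(): the state, without advancing time (a new reading comes with each control period).
- robot.capture(name): name is "side" or "top" or "wrist"; returns (picture, depth): 400x640x3 uint8, blue, green, red; 400x640 float32, m along the optical axis (not along the pixel's ray), 0 where there is no reading.
- robot.camera_model(name): a dict with "fx", "fy", "cx", "cy" (pixels), "view" (4x4, takes a point from world to camera coordinates); the wrist camera has in their place "mount" (4x4, takes a point from camera to tool coordinates, whose origin is the TCP and whose axes are the flange's). Camera axes: x right, y down, z forward; pixel columns grow to the right and rows downward; lengths in m; the calibration is good to about 2 mm. The wrist camera is an equidistant fisheye: a pixel r from the principal point sees the ray r / f radians off the axis. A picture is of the moment at which its call begins: read the wrist's pose just before it. camera_model takes no time and is no camera call.
- robot.close_job(): hands the job in, once; it reports no verdict.
The state is a dict: "time_s": time; "joint_pos": joint angles; "joint_velocities": joint speeds; "effort": joint torques, N m; "eef_pos": TCP position; "orientation": TCP orientation; "force": force on the tool from outside, world axes, zero at the start; "torque": the same for the moment, N m; "grip_width": opening from 0.0 (shut) to 1.0 (fully open).
Only numpy, scipy, OpenCV 4.12 (cv2) and the standard library are available. Lean on these libraries where they do the work, as an engineer would, in place of code of your own. Each camera call takes 0.05 s, during which the arm holds its last target.

TASK

The steel paper-towel dispenser has run empty and must be opened for refilling. Feel gently along its flat front deck with a closed fingertip for the flush catch button, push it in until the refill lid springs up, then push the lid back past upright so that it stays open, and move clear. Only touch and push: do not bang the dispenser, and leave the cup, squeegee and everything else on the bench where they are.

Things in the scene. Friction and masses are not known exactly. Their poses are not given: they have to be found in the camera images.
- dispenser: brushed-steel towel dispenser with grey plastic end caps, fixed: 340 mm long (y), 194 deep (x), top 120 mm above the bench. Origin: centre of its underside; x from front to rear hinge (away from the robot, within 0.3 rad), z up. Flat top in two parts: fixed front deck, x -95 to -27 mm; behind it the lid, x -25 to +85, with a dark towel slot. End caps (outer 14 mm) stand 4 mm proud.
- deck_mid (a point): middle of the rigid flat deck's top face: x -61, y 0, z 120 mm in the dispenser's frame. On the deck's lengthwise centre line, its centre at most 48 mm along y to either side of this point, lies the catch button: 43 mm square plate of the same steel in a 46 mm square hole, face 2 mm below the deck, a narrow dark gap around it. Its place differs each time and is not reported.
- catch (a joint): travel of the catch button, m: 0 at rest, 0.008 fully pushed in, straight down; it springs back. It starts to yield at about 1.2 N and takes about 4 N at the bottom; the latch lets go of the lid at about 0.004 to 0.005.
- lid (a joint): angle of the refill lid, rad: 0 shut, flush with the deck; 1.57 upright; 2.2 fully back on its stop. When the catch lets go it springs up by itself to about 1.2 to 1.3 (free edge some 103 mm above the deck) and waits; from there its stiff hinge lets it stay where it is left, and 1 to 3 N at the free edge moves it on.
- lid_edge (a point): middle of the lid's free front edge; moves with the lid. The lid is 308 mm long (dispenser y), 3 mm thick with a 9 mm lip turned down along this edge, and reaches 110 mm from the hinge line. When the lid is ajar, a level push with the fingertip 10 to 40 mm below this edge carries it over.
- lid_hinge (a point): middle of the lid's hinge line, which runs along the dispenser's y: x +85, z 118 mm in its frame. The free edge rises and swings over backwards (to the dispenser's +x) about this line.
- cup: bystander, loose: open steel malt cup, 92 mm across the mouth, 140 mm tall, standing near the dispenser's left end; origin at its underside on the bench
- squeegee: bystander, loose: aluminium window squeegee lying flat in front of the dispenser: 250 mm blade, 130 mm handle towards the robot, 24 mm thick; origin at its underside on the bench
- scraper: bystander, loose: bench scraper lying flat near the dispenser's right end, 115 x 150 mm, black grip, 24 mm thick; origin at its underside on the bench
- sauce_bottle: bystander, loose: white squeeze bottle with a cone nozzle near the dispenser's left end, 60 mm across, 190 mm tall; origin at its underside on the bench
- shaker: bystander, loose: aluminium dredger, 74 mm across, 107 mm tall, in front of the dispenser's right end; origin at its underside on the bench

How it is judged:
By the outcome, as a careful person would: the job done as asked, in the order asked, and still so for the second after the job is handed in, with the robot touching nothing.
It also fails if it takes over 56 s, if anything falls off the work surface, if the arm or the gripper's body presses on something with over 40 N, if the wrist force passes 120 N, or if a joint passes its speed limit or range.

## Working session

There is one attempt and no reset: what is moved stays moved. The work goes in short steps, Python scripts to look and compute and a tool call to move; the robot and the scene stay as the last step left them, time stands still between calls to the robot, and variables do not carry over. Pictures are saved under pics/ and viewed, and the job is handed in when it is done.

Besides the shell and the picture viewer there is one more tool, called after ">>>" in YAML: its name, and indented under it one key for each argument. send_rows: Moves the arm, as the interface text tells. Its arguments: {"type":"object","properties":{"series":{"type":"array"},"newtons":{"type":"number"}},"required":["series"]}

```bash
mkdir -p pics; ls; cat > h.py <<'E'
import numpy as np,cv2
from workcell import robot
from scipy.spatial.transform import Rotation as R
E
python3 - <<'E'
from h import *
for n in ("side","top"):
    im,d=robot.capture(n); cv2.imwrite(f"pics/{n}0.png",im); np.save(f"{n}0.npy",d)
    print(robot.camera_model(n))
print(robot.camera_model("wrist"))
print(robot.sense())
E
```

```text
pics
{'fx': 372.0441600905475, 'fy': 372.0441600905475, 'cx': 318.3958082511602, 'cy': 198.28423380991222, 'view': array([[-0.88329214, -0.46835771, -0.02088182,  0.44595616],
       [-0.20874976,  0.43278936, -0.8769931 ,  0.19413791],
       [ 0.41978391, -0.77028204, -0.480049  ,  0.69485049],
       [ 0.        ,  0.        ,  0.        ,  1.        ]])}
{'fx': 466.82302871302284, 'fy': 466.82302871302284, 'cx': 312.9448298043862, 'cy': 193.78996489528976, 'view': array([[ 0.00696215, -0.99975111,  0.02119535,  0.00981588],
       [-0.99312987, -0.00938888, -0.11664009,  0.49120768],
       [ 0.11681006, -0.02023766, -0.99294806,  1.10645377],
       [ 0.        ,  0.        ,  0.        ,  1.        ]])}
{'fx': 309.70691628693146, 'fy': 309.70691628693146, 'cx': 319.82311886986935, 'cy': 197.54893964209285, 'mount': array([[ 8.39824453e-04, -9.55512870e-01, -2.94948214e-01,
         7.45891686e-02],
       [ 9.99999626e-01,  7.41806854e-04,  4.44207274e-04,
        -1.49931391e-04],
       [-2.05651161e-04, -2.94948477e-01,  9.55513136e-01,
        -1.72641716e-01],
       [ 0.00000000e+00,  0.00000000e+00,  0.00000000e+00,
         1.00000000e+00]])}
{'time_s': 0.1, 'joint_pos': array([-1.37031229e+00,  3.81154518e-01,  1.29815740e+00, -2.52840102e-05,
        1.46359277e+00, -2.15296307e-01]), 'joint_velocities': array([ 0.00137364, -0.00127883, -0.00143327,  0.00031997,  0.00087869,
        0.00023697]), 'effort': array([ 4.00626988e-03, -4.49220550e+01, -2.31654757e+01, -1.82056901e-04,
        3.65336469e-03, -1.31025729e-05]), 'eef_pos': array([ 0.22207951, -0.50284584,  0.19956893]), 'orientation': array([ 9.78468060e-01,  2.06397248e-01, -7.70966587e-06, -6.56095307e-04]), 'force': array([-0.48784672,  0.4895152 ,  1.17216229]), 'torque': array([-0.05643833,  0.02070243,  0.022727  ]), 'grip_width': 1.001449713036286}
```

View pics/side0.png

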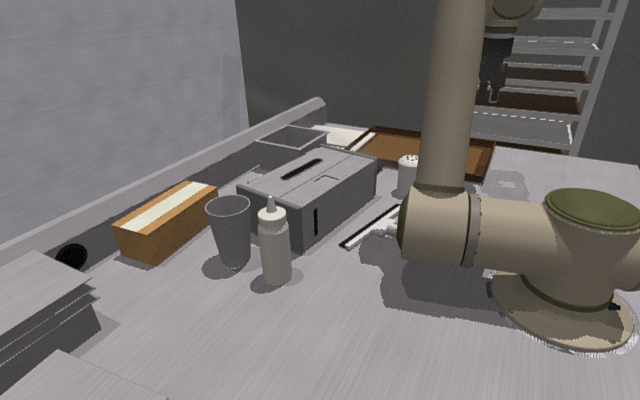

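View pics/top0.png

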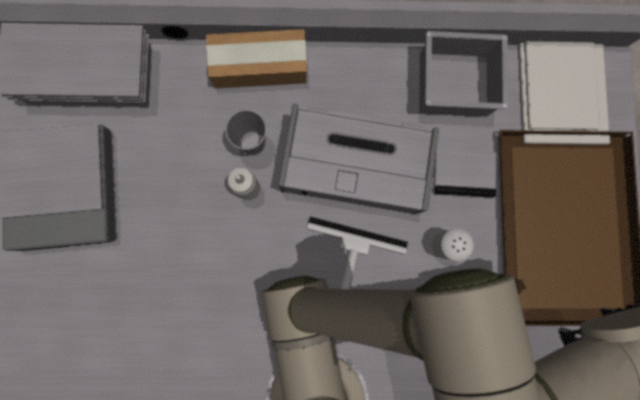

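The top view shows the dispenser at about (285–437, 105–210). On its deck is a faint square at about (346,181), likely the button gap. I'll enlarge both views.

```bash
python3 - <<'E'
from h import *
im=cv2.imread("pics/top0.png")[95:220,275:445]; cv2.imwrite("pics/top0c.png",cv2.resize(im,None,fx=4.7,fy=4.7,interpolation=cv2.INTER_CUBIC))
im=cv2.imread("pics/side0.png")[140:220,230:390]; im=cv2.convertScaleAbs(im,alpha=1.6);cv2.imwrite("pics/side0c.png",cv2.resize(im,None,fx=5,fy=5,interpolation=cv2.INTER_CUBIC))
E
```

```text
(no output)
```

View pics/top0c.png

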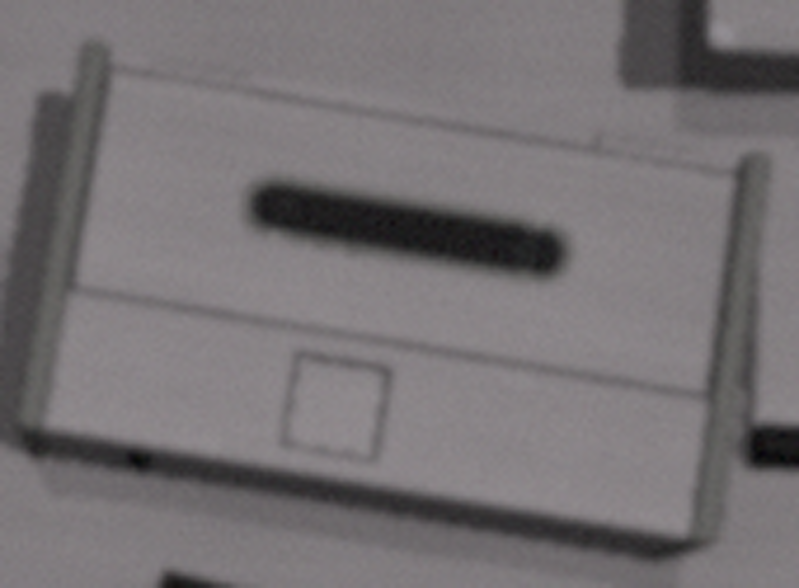

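View pics/side0c.png

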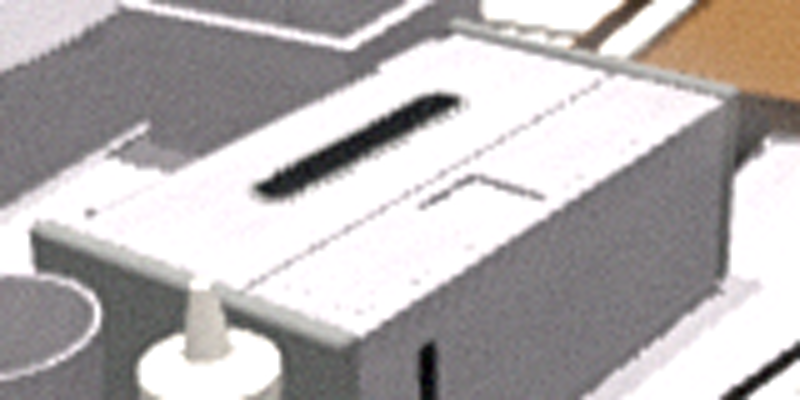

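The enlarged top view shows the button's gap as a square with crop corners at about (295,352), (390,370), (378,461) and (282,443). The side view shows its rear right corner at crop (477,178). I'll triangulate that corner and the deck points.

```bash
cat >> h.py <<'E'
def ray(n,uv):
    m=robot.camera_model(n);V=m['view'];Rm=V[:3,:3];c=-Rm.T@V[:3,3]
    d=Rm.T@np.array([(uv[0]-m['cx'])/m['fx'],(uv[1]-m['cy'])/m['fy'],1]);return c,d/np.linalg.norm(d)
def atz(n,uv,z):
    c,d=ray(n,uv);return c+d*(z-c[2])/d[2]
def tri(a,b):
    (c1,d1),(c2,d2)=a,b
    s=np.linalg.lstsq(np.c_[d1,-d2],c2-c1,rcond=None)[0]
    p,q=c1+d1*s[0],c2+d2*s[1];return (p+q)/2,np.linalg.norm(p-q)
T=lambda x,y:(275+(x+.5)/4.7-.5,95+(y+.5)/4.7-.5)
S=lambda x,y:(230+(x+.5)/5-.5,140+(y+.5)/5-.5)
E
python3 - <<'E'
from h import *
np.set_printoptions(precision=4,suppress=True)
for t,s in [((390,370),(477,178)),((708,396),(613,76)),((255,205),(262,190)),((560,252),(455,100)),((45,430),(360,338))]:
    print(tri(ray('top',T(*t)),ray('side',S(*s))))
for z in (.12,):
    P=[atz('top',T(*t),z) for t in [(295,352),(390,370),(378,461),(282,443)]]
    print('btn',np.mean(P,0),P)
    a,b=[atz('top',T(*t),z) for t in [(75,288),(708,396)]];print('gap',a,b,np.linalg.norm(a-b),(a+b)/2)
    a,b=[atz('top',T(*t),z) for t in [(107,68),(735,175)]];print('hinge',a,b,np.linalg.norm(a-b),(a+b)/2)
    a,b=[atz('top',T(*t),z) for t in [(42,428),(693,537)]];print('front',a,b,np.linalg.norm(a-b),(a+b)/2)
d=np.load('top0.npy');m=robot.camera_model('top')
for u,v in [(346,181),(330,180),(400,190),(330,150),(250,250)]:
    z=np.median(d[v-2:v+3,u-2:u+3]);V=np.linalg.inv(m['view']);print((V@[(u-m['cx'])/m['fx']*z,(v-m['cy'])/m['fy']*z,z,1])[:3])
E
```

```text
(array([ 0.528 , -0.0844,  0.1194]), np.float64(0.00046554079804706465))
(array([ 0.5186, -0.2368,  0.1192]), np.float64(0.0039672619123423195))
(array([ 0.6088, -0.018 ,  0.1245]), np.float64(0.005118696341592114))
(array([ 0.5853, -0.1675,  0.1195]), np.float64(0.002170550357196485))
(array([0.498 , 0.0806, 0.1211]), np.float64(0.002345348874502387))
btn [ 0.5098 -0.0587  0.12  ] [array([ 0.5359, -0.0389,  0.12  ]), array([ 0.5277, -0.0845,  0.12  ]), array([ 0.4837, -0.0785,  0.12  ]), array([ 0.4919, -0.0327,  0.12  ])]
gap [0.5659 0.0668 0.12  ] [ 0.5166 -0.2373  0.12  ] 0.308001267463334 [ 0.5413 -0.0853  0.12  ]
hinge [0.6746 0.0526 0.12  ] [ 0.6253 -0.2528  0.12  ] 0.30932961403467707 [ 0.6499 -0.1001  0.12  ]
front [0.498  0.0816 0.12  ] [ 0.4487 -0.2287  0.12  ] 0.3141461135094409 [ 0.4734 -0.0735  0.12  ]
[ 0.5102 -0.0584  0.1187]
[ 0.5119 -0.0224  0.12  ]
[ 0.4908 -0.1798  0.12  ]
[ 0.5803 -0.0221  0.1205]
[0.3543 0.1665 0.0013]
```

Triangulation and depth both put the deck at z ≈ 0.120 m. The button centre is at (0.510, -0.059), about 20 mm to the left of deck_mid, and the dispenser yaw is about -0.16 rad. I'll raise, align and close the fingers, then go above the deck about 45 mm to the right of the button to feel it first.

>>> send_rows:
  series:
    - {"z": -10,"spin": 0.115,"jaw": 0}
    - {"z": -10,"spin": 0.115,"jaw": 0}
    - {"z": -10,"spin": 0.115,"jaw": 0}
    - {"z": -10,"spin": 0.116,"jaw": 0}
    - {"z": -10,"spin": 0.116,"jaw": 0}
    - {"x": 8,"y": -15,"jaw": 0}
    - {"x": 16,"y": -33,"jaw": 0}
    - {"x": 16,"y": -33,"jaw": 0}

```text
invalid input
```

>>> send_rows:
  series:
    - {"x": 16,"y": -33}
    - {"x": 16,"y": -33}
    - {"x": 16,"y": -33}
    - {"x": 16,"y": -33}
    - {"x": 16,"y": -33}
    - {"x": 16,"y": -33}
    - {"x": 16,"y": -33}
    - {"x": 16,"y": -33}

```text
invalid input
```

```bash
cat > st.py <<'E'
from h import *
np.set_printoptions(precision=4,suppress=True)
def rep(tgt):
    s=robot.sense();q=R.from_quat(s['orientation'])
    print(s['time_s'],s['eef_pos'],'F',s['force'],'grip',round(s['grip_width'],3),'xang',np.arctan2(*q.as_matrix()[[1,0],0]), 'jv',s['joint_pos'])
    if tgt is not None: print('tool delta mm',1000*q.inv().apply(np.array(tgt)-s['eef_pos']))
E
python3 -c "
from st import *
rep([0.5026,-0.103,.14])"
```

```text
0.1 [ 0.2221 -0.5028  0.1996] F [-0.4878  0.4895  1.1722] grip 1.001 xang 0.41578290248882044 jv [-1.3703  0.3812  1.2982 -0.      1.4636 -0.2153]
tool delta mm [ 418.1052 -252.3981   60.0008]
```

>>> send_rows:
  series:
    - {"x": 0,"y": 0,"z": -10,"spin": 0.115,"jaw": 0}
    - {"x": 0,"y": 0,"z": -10,"spin": 0.115,"jaw": 0}
    - {"x": 0,"y": 0,"z": -10,"spin": 0.115,"jaw": 0}
    - {"x": 0,"y": 0,"z": -10,"spin": 0.116,"jaw": 0}
    - {"x": 0,"y": 0,"z": -10,"spin": 0.116,"jaw": 0}

```text
time_s: 0.52
eef_pos: [0.2221, -0.5029, 0.2502]
orientation: [0.997, -0.083, -0.0, -0.0]
force: [0.7, -1.0, -0.3]
grip_width: 0.298
```

>>> send_rows:
  series:
    - {"x": 8,"y": -16,"z": 0,"spin": 0,"jaw": 0}
    - {"x": 16,"y": -33,"z": 0,"spin": 0,"jaw": 0}
    - {"x": 16,"y": -33,"z": 0,"spin": 0,"jaw": 0}
    - {"x": 16,"y": -33,"z": 0,"spin": 0,"jaw": 0}
    - {"x": 16,"y": -33,"z": 0,"spin": 0,"jaw": 0}
    - {"x": 16,"y": -33,"z": 0,"spin": 0,"jaw": 0}
    - {"x": 16,"y": -33,"z": 0,"spin": 0,"jaw": 0}
    - {"x": 16,"y": -33,"z": 0,"spin": 0,"jaw": 0}

```text
time_s: 1.18
eef_pos: [0.3808, -0.2759, 0.2496]
orientation: [0.997, -0.079, -0.0, -0.0]
force: [1.2, -0.5, -0.2]
grip_width: 0.003
```

>>> send_rows:
  series:
    - {"x": 16,"y": -33,"z": 0,"spin": 0,"jaw": 0}
    - {"x": 16,"y": -33,"z": 0,"spin": 0,"jaw": 0}
    - {"x": 16,"y": -33,"z": 0,"spin": 0,"jaw": 0}
    - {"x": 16,"y": -33,"z": 0,"spin": 0,"jaw": 0}
    - {"x": 16,"y": -33,"z": 0,"spin": 0,"jaw": 0}
    - {"x": 8,"y": -16,"z": 0,"spin": 0,"jaw": 0}
    - {"x": 0,"y": 0,"z": 0,"spin": 0,"jaw": 0}

```text
time_s: 1.77
eef_pos: [0.4971, -0.1103, 0.2494]
orientation: [0.997, -0.077, -0.0, -0.001]
force: [-0.4, -0.4, -0.3]
grip_width: -0.001
```

```bash
python3 -c "
from st import *
rep([0.5026,-0.103,.14])
im,d=robot.capture('wrist');cv2.imwrite('pics/w1.png',im)
im,d=robot.capture('top');cv2.imwrite('pics/top1.png',im)
rep(None)"
```

```text
1.7667 [ 0.4971 -0.1103  0.2494] F [-0.4304 -0.3734 -0.271 ] grip -0.001 xang -0.15432154143976187 jv [-0.4517  0.2766  1.3106  0.0009  1.5557  1.2734]
tool delta mm [  4.4311  -7.8831 109.3644]
1.8667 [ 0.4958 -0.1131  0.2495] F [-0.2919  0.2358  0.2837] grip -0.001 xang -0.1578386109694055 jv [-0.4573  0.2755  1.3117 -0.0002  1.5557  1.2713]
```

View pics/w1.png

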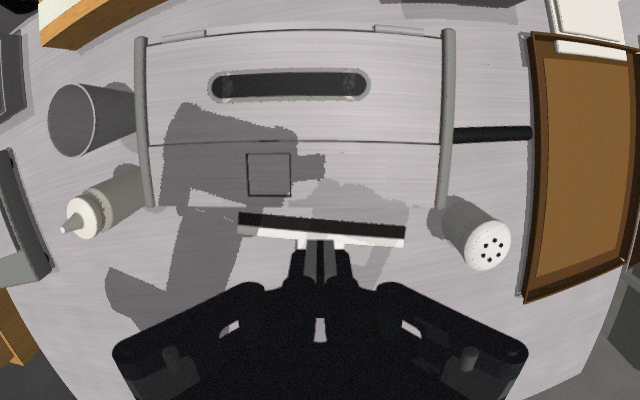

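The wrist view shows the button square at about (247–291, 153–196), with the dispenser well aligned to the tool. I'll check its position from this second view.

```bash
python3 -c "
from st import *
m=robot.camera_model('wrist');s=robot.sense()
def w(u,v,z):
    a=np.array([u-m['cx'],v-m['cy']])/m['fx'];r=np.linalg.norm(a)
    c=np.array([*(a/r*np.sin(r)),np.cos(r)]);q=R.from_quat(s['orientation']).as_matrix()
    d=q@m['mount'][:3,:3]@c;o=q@m['mount'][:3,3]+s['eef_pos'];return o+d*(z-o[2])/d[2]
C=[w(u,v,.12) for u,v in [(247,153),(291,153),(291,196),(247,196)]]
print(C,np.mean(C,0)); print(w(150,145,.12),w(441,142,.12))
rep([0.5026,-0.103,.14])"
```

```text
[array([ 0.5348, -0.0457,  0.12  ]), array([ 0.5271, -0.0896,  0.12  ]), array([ 0.4834, -0.0816,  0.12  ]), array([ 0.4907, -0.036 ,  0.12  ])] [ 0.509  -0.0632  0.12  ]
[0.565  0.0623 0.12  ] [ 0.5168 -0.2429  0.12  ]
1.8667 [ 0.4958 -0.1131  0.2495] F [-0.2919  0.2358  0.2837] grip -0.001 xang -0.1578386109694055 jv [-0.4573  0.2755  1.3117 -0.0002  1.5557  1.2713]
tool delta mm [  5.2612 -11.0105 109.5259]
```

The wrist view gives about (0.510, -0.060) after correcting for the small settling motion, which agrees with the top view. Now I'll descend for the gentle feel.

>>> send_rows:
  series:
    - {"x": 5,"y": -10,"z": 20,"spin": 0,"jaw": 0}
    - {"x": 0,"y": 0,"z": 25,"spin": 0,"jaw": 0}
    - {"x": 0,"y": 0,"z": 25,"spin": 0,"jaw": 0}
    - {"x": 0,"y": 0,"z": 20,"spin": 0,"jaw": 0}
    - {"x": 0,"y": 0,"z": 15,"spin": 0,"jaw": 0}
    - {"x": 0,"y": 0,"z": 10,"spin": 0,"jaw": 0}
    - {"x": 0,"y": 0,"z": 5,"spin": 0,"jaw": 0}
    - {"x": 0,"y": 0,"z": 0,"spin": 0,"jaw": 0}

```text
time_s: 2.53
eef_pos: [0.5017, -0.1055, 0.1293]
orientation: [0.997, -0.081, -0.001, -0.0]
force: [-0.1, 0.2, -0.6]
grip_width: 0.001
```

>>> send_rows:
  series:
    - {"x": 0,"y": 0,"z": 2,"spin": 0,"jaw": 0}
    - {"x": 0,"y": 0,"z": 2,"spin": 0,"jaw": 0}
    - {"x": 0,"y": 0,"z": 1,"spin": 0,"jaw": 0}
    - {"x": 0,"y": 0,"z": 1,"spin": 0,"jaw": 0}
    - {"x": 0,"y": 0,"z": 0,"spin": 0,"jaw": 0}
    - {"x": 0,"y": 0,"z": 0,"spin": 0,"jaw": 0}

```text
time_s: 3.03
eef_pos: [0.5028, -0.105, 0.1243]
orientation: [0.997, -0.08, 0.0, 0.0]
force: [0.3, -0.3, -0.1]
grip_width: 0.0
```

```bash
python3 -c "
from st import *
rep([0.5024,-0.104,.120])"
```

```text
3.0333 [ 0.5028 -0.105   0.1243] F [ 0.2652 -0.2654 -0.0682] grip 0.0 xang -0.1610875502757016 jv [-0.4367  0.3887  1.5223 -0.      1.2303  1.2952]
tool delta mm [-0.5098 -0.9354  4.2736]
```

>>> send_rows:
  series:
    - {"x": 0,"y": 0,"z": 0.5,"spin": 0,"jaw": 0}
    - {"x": 0,"y": 0,"z": 0.5,"spin": 0,"jaw": 0}
    - {"x": 0,"y": 0,"z": 0.5,"spin": 0,"jaw": 0}
    - {"x": 0,"y": 0,"z": 0.5,"spin": 0,"jaw": 0}
    - {"x": 0,"y": 0,"z": 0,"spin": 0,"jaw": 0}
    - {"x": 0,"y": 0,"z": 0,"spin": 0,"jaw": 0}

```text
time_s: 3.53
eef_pos: [0.5027, -0.105, 0.1221]
orientation: [0.997, -0.081, -0.0, -0.0]
force: [-0.9, -0.4, 0.4]
grip_width: -0.001
```

>>> send_rows:
  series:
    - {"x": 0,"y": 0,"z": 0.5,"spin": 0,"jaw": 0}
    - {"x": 0,"y": 0,"z": 0.5,"spin": 0,"jaw": 0}
    - {"x": 0,"y": 0,"z": 0,"spin": 0,"jaw": 0}

```text
time_s: 3.78
eef_pos: [0.5026, -0.105, 0.121]
orientation: [0.997, -0.081, -0.0, -0.0]
force: [-0.0, 0.2, -0.9]
grip_width: -0.0
```

>>> send_rows:
  series:
    - {"x": 0,"y": 0,"z": 0.5,"spin": 0,"jaw": 0}
    - {"x": 0,"y": 0,"z": 0,"spin": 0,"jaw": 0}
    - {"x": 0,"y": 0,"z": 0,"spin": 0,"jaw": 0}

```text
time_s: 4.03
eef_pos: [0.5027, -0.105, 0.1206]
orientation: [0.997, -0.081, -0.0, -0.0]
force: [0.5, 0.1, -0.9]
grip_width: -0.0
```

>>> send_rows:
  series:
    - {"x": 0,"y": 0,"z": 0.5,"spin": 0,"jaw": 0}
    - {"x": 0,"y": 0,"z": 0,"spin": 0,"jaw": 0}
    - {"x": 0,"y": 0,"z": 0,"spin": 0,"jaw": 0}

```text
time_s: 4.28
eef_pos: [0.5027, -0.105, 0.1201]
orientation: [0.997, -0.081, -0.0, -0.0]
force: [-1.2, 0.2, 0.3]
grip_width: -0.001
```

>>> send_rows:
  series:
    - {"x": 0,"y": 0,"z": 0.5,"spin": 0,"jaw": 0}
    - {"x": 0,"y": 0,"z": 0,"spin": 0,"jaw": 0}

```text
time_s: 4.45
eef_pos: [0.5026, -0.105, 0.1195]
orientation: [0.997, -0.081, -0.0, -0.0]
force: [0.6, -0.2, 0.5]
grip_width: 0.002
```

>>> send_rows:
  series:
    - {"x": 0,"y": 0,"z": 0.3,"spin": 0,"jaw": 0}
    - {"x": 0,"y": 0,"z": 0,"spin": 0,"jaw": 0}

```text
time_s: 4.62
eef_pos: [0.5027, -0.105, 0.1193]
orientation: [0.997, -0.081, -0.0, -0.0]
force: [1.2, 0.2, -0.3]
grip_width: 0.005
```

>>> send_rows:
  series:
    - {"x": 0,"y": 0,"z": 0.3,"spin": 0,"jaw": 0}
    - {"x": 0,"y": 0,"z": 0,"spin": 0,"jaw": 0}

```text
time_s: 4.78
eef_pos: [0.5027, -0.105, 0.119]
orientation: [0.997, -0.081, -0.0, -0.0]
force: [-0.7, 0.9, -0.1]
grip_width: 0.001
```

>>> send_rows:
  series:
    - {"x": 0,"y": 0,"z": 0.3,"spin": 0,"jaw": 0}
    - {"x": 0,"y": 0,"z": 0,"spin": 0,"jaw": 0}

```text
time_s: 4.95
eef_pos: [0.5027, -0.105, 0.1187]
orientation: [0.997, -0.081, -0.0, -0.0]
force: [-0.5, 0.1, 0.5]
grip_width: 0.002
```

>>> send_rows:
  series:
    - {"x": 0,"y": 0,"z": 0.4,"spin": 0,"jaw": 0}
    - {"x": 0,"y": 0,"z": 0,"spin": 0,"jaw": 0}

```text
time_s: 5.12
eef_pos: [0.5027, -0.105, 0.1183]
orientation: [0.997, -0.081, -0.0, -0.0]
force: [0.0, 0.3, -0.6]
grip_width: -0.003
```

>>> send_rows:
  series:
    - {"x": 0,"y": 0,"z": 0.4,"spin": 0,"jaw": 0}
    - {"x": 0,"y": 0,"z": 0,"spin": 0,"jaw": 0}

```text
time_s: 5.28
eef_pos: [0.5027, -0.105, 0.1178]
orientation: [0.997, -0.08, -0.0, -0.0]
force: [-0.1, 0.7, 0.0]
grip_width: -0.001
```

>>> send_rows:
  series:
    - {"x": 0,"y": 0,"z": 0.4,"spin": 0,"jaw": 0}
    - {"x": 0,"y": 0,"z": 0,"spin": 0,"jaw": 0}

```text
time_s: 5.45
eef_pos: [0.5027, -0.105, 0.1175]
orientation: [0.997, -0.08, -0.0, -0.0]
force: [0.3, -0.4, -0.0]
grip_width: -0.002
```

>>> send_rows:
  series:
    - {"x": 0,"y": 0,"z": 0.4,"spin": 0,"jaw": 0}
    - {"x": 0,"y": 0,"z": 0,"spin": 0,"jaw": 0}

```text
time_s: 5.62
eef_pos: [0.5027, -0.105, 0.117]
orientation: [0.997, -0.081, -0.0, -0.0]
force: [-0.5, 0.2, -0.3]
grip_width: -0.001
```

```bash
python3 -c "
from st import *
rep(None)
im,d=robot.capture('side');cv2.imwrite('pics/s2.png',cv2.resize(im[120:230,220:400],None,fx=4.4,fy=4.4,interpolation=2))
im,d=robot.capture('wrist');cv2.imwrite('pics/w2.png',im)
rep(None)"
```

```text
5.6167 [ 0.5027 -0.105   0.117 ] F [-0.4674  0.1842 -0.3473] grip -0.001 xang -0.16122404370311397 jv [-0.4368  0.397   1.5328  0.      1.2119  1.2953]
5.7167 [ 0.5027 -0.105   0.1171] F [ 0.8262 -0.2611  0.501 ] grip -0.001 xang -0.1612044724602108 jv [-0.4367  0.3969  1.5327  0.      1.212   1.2953]
```

View pics/s2.png

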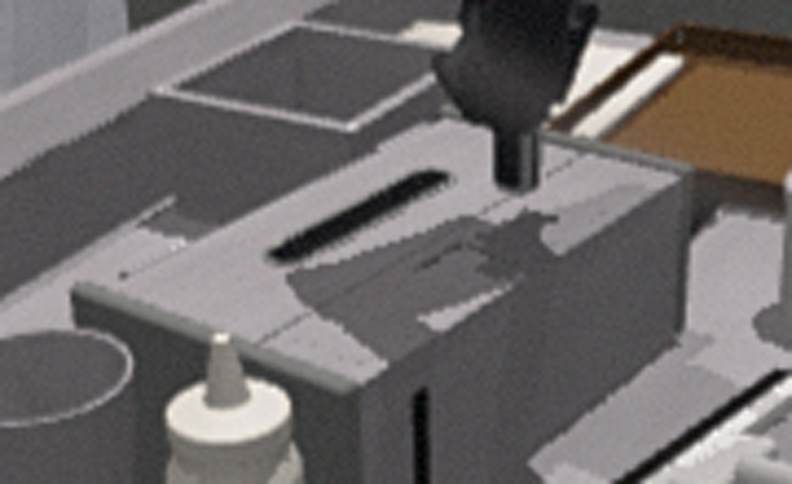

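View pics/w2.png

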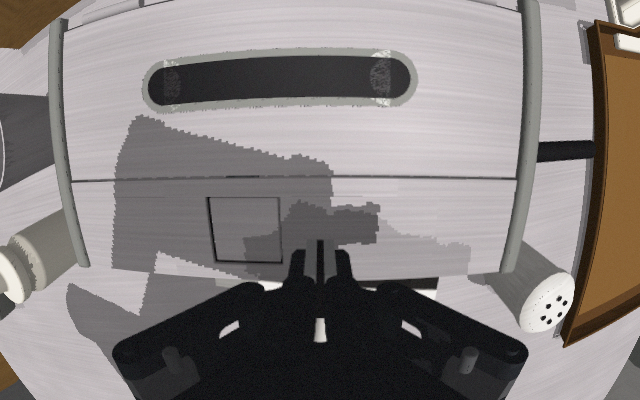

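```bash
python3 -c "
from st import *
m=robot.camera_model('side')
def pr(p):
    c=m['view']@[*p,1];return m['fx']*c[0]/c[2]+m['cx'],m['fy']*c[1]/c[2]+m['cy']
for z in (.117,.13,.14,.15,.16):
    u,v=pr([.5027,-.105,z]);print(z,u,v,(u-220)*4.4,(v-120)*4.4)
im,d=robot.capture('side');V=np.linalg.inv(m['view'])
for u,v in [(337,158),(337,161),(337,165),(337,150)]:
    z=d[v,u];print((V@[(u-m['cx'])/m['fx']*z,(v-m['cy'])/m['fy']*z,z,1])[:3])
im,d=robot.capture('top');cv2.imwrite('pics/t2.png',im)
mt=robot.camera_model('top')
"
```

```text
0.117 337.8496163702458 174.7556918248389 518.5383120290817 240.92504402929114
0.13 337.87169427918195 170.0080535432234 518.6354548284006 220.03543559018303
0.14 337.888881202992 166.31217375405305 518.711077293165 203.77356451783342
0.15 337.90624851669054 162.57750288451336 518.7874934734384 187.34101269185882
0.16 337.9237990752545 158.8034269997357 518.8647159311199 170.73507879883712
[ 0.4992 -0.0923  0.1675]
[ 0.4998 -0.0937  0.159 ]
[ 0.5271 -0.1515  0.1206]
[ 0.5    -0.0939  0.1873]
```

View pics/t2.png

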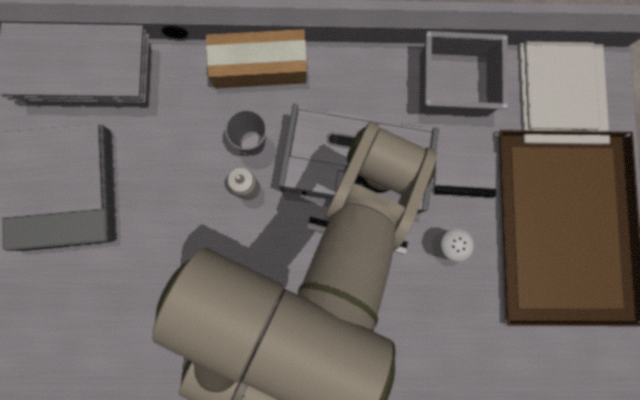

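The side view shows the fingertip at about crop (515,188). That matches z ≈ 0.15, about 33 mm above the reported TCP of 0.117. This explains the lack of contact, so I'll check it against the wrist camera.

```bash
python3 -c "
from st import *
m=robot.camera_model('wrist')
M=np.linalg.inv(m['mount'])
for z in (0,-.01,-.019,-.03,-.035,-.05):
    c=(M@[0,0,z,1])[:3];th=np.arctan2(np.hypot(c[0],c[1]),c[2]);a=c[:2]/np.hypot(c[0],c[1])*th*m['fx'];print(z,a+[m['cx'],m['cy']],c[2])
im,d=robot.capture('wrist')
for v in range(230,300,6): 
  z=[d[v,u] for u in (310,330,344)];print(v,z)
cv2.imwrite('pics/w2c.png',cv2.resize(cv2.convertScaleAbs(im[220:300,260:380],alpha=2.5),None,fx=6,fy=6,interpolation=2))
rep(None)
"
```

```text
0 [319.2467 231.21  ] 0.18696903071694285
-0.01 [319.2192 238.0775] 0.17741359551398062
-0.019 [319.192  244.8833] 0.1688137038313146
-0.03 [319.1553 254.1302] 0.15830272510805615
-0.035 [319.1372 258.7151] 0.15352500750657502
-0.05 [319.0767 274.1446] 0.13919185470213166
230 [np.float32(0.18427749), np.float32(0.18546553), np.float32(0.18437822)]
236 [np.float32(0.18568486), np.float32(0.18614756), np.float32(0.18561149)]
242 [np.float32(0.14971603), np.float32(0.14873196), np.float32(0.1869754)]
248 [np.float32(0.14293702), np.float32(0.14071175), np.float32(0.18865032)]
254 [np.float32(0.13703737), np.float32(0.13673893), np.float32(0.14461005)]
260 [np.float32(0.1312598), np.float32(0.13083692), np.float32(0.13884589)]
266 [np.float32(0.12489469), np.float32(0.12531514), np.float32(0.13311379)]
272 [np.float32(0.12174485), np.float32(0.12155119), np.float32(0.12822542)]
278 [np.float32(0.11590103), np.float32(0.11515817), np.float32(0.113306396)]
284 [np.float32(0.11179421), np.float32(0.11186598), np.float32(0.109708)]
290 [np.float32(0.106918596), np.float32(0.10750854), np.float32(0.107112005)]
296 [np.float32(0.1047325), np.float32(0.10370713), np.float32(0.10403093)]
5.8667 [ 0.5027 -0.105   0.1171] F [-0.5815  0.9274 -0.4416] grip -0.0 xang -0.16112981984160948 jv [-0.4367  0.3969  1.5327 -0.      1.212   1.2952]
```

View pics/w2c.png

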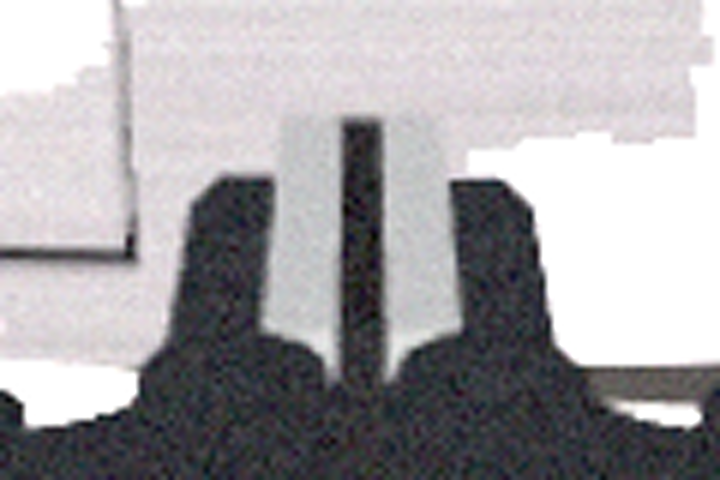

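The wrist camera's depth also puts the pad ends about 35 mm short of the stated TCP (tool z ≈ -0.035), in agreement with the side view. So the real fingertip is at TCP z + 0.034 or so, and I expect deck contact near TCP z ≈ 0.086. I'll continue down gently.

>>> send_rows:
  series:
    - {"x": 0,"y": 0,"z": 6,"spin": 0,"jaw": 0}
    - {"x": 0,"y": 0,"z": 6,"spin": 0,"jaw": 0}
    - {"x": 0,"y": 0,"z": 6,"spin": 0,"jaw": 0}
    - {"x": 0,"y": 0,"z": 4,"spin": 0,"jaw": 0}
    - {"x": 0,"y": 0,"z": 2,"spin": 0,"jaw": 0}
    - {"x": 0,"y": 0,"z": 0,"spin": 0,"jaw": 0}

```text
time_s: 6.37
eef_pos: [0.5024, -0.1049, 0.0925]
orientation: [0.997, -0.081, -0.001, -0.0]
force: [-0.8, -1.1, 0.1]
grip_width: 0.0
```

```bash
python3 -c "
from st import *
rep(None)
im,d=robot.capture('side');cv2.imwrite('pics/s3.png',cv2.resize(im[120:230,220:400],None,fx=4.4,fy=4.4,interpolation=2))
"
```

```text
6.3667 [ 0.5024 -0.1049  0.0925] F [-0.7571 -1.1276  0.1494] grip 0.0 xang -0.16126157255033646 jv [-0.4368  0.4268  1.5668  0.      1.1492  1.2953]
```

View pics/s3.png

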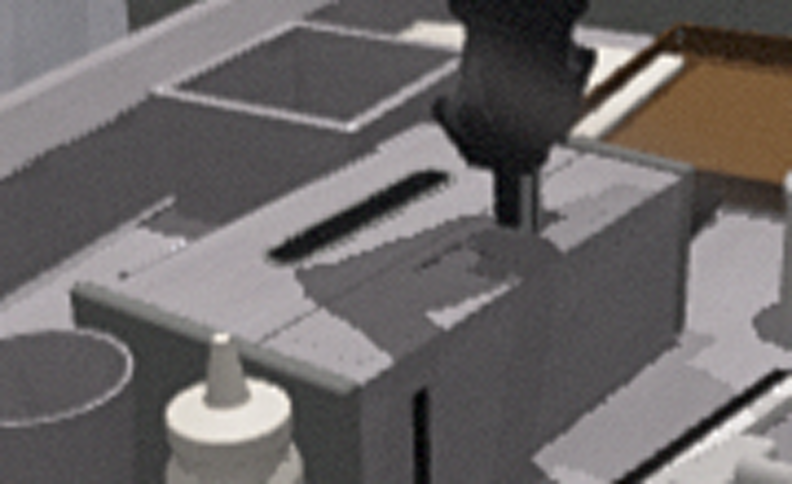

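The fingertip, at crop (515,228), is now just above the deck and its shadow is close. I'll carry on in 1 mm steps.

>>> send_rows:
  series:
    - {"x": 0,"y": 0,"z": 1,"spin": 0,"jaw": 0}
    - {"x": 0,"y": 0,"z": 1,"spin": 0,"jaw": 0}
    - {"x": 0,"y": 0,"z": 1,"spin": 0,"jaw": 0}
    - {"x": 0,"y": 0,"z": 0,"spin": 0,"jaw": 0}

```text
time_s: 6.75
eef_pos: [0.5026, -0.105, 0.09]
orientation: [0.997, -0.08, -0.0, -0.0]
force: [0.6, -0.1, -1.1]
grip_width: -0.002
```

>>> send_rows:
  series:
    - {"x": 0,"y": 0,"z": 0.5,"spin": 0,"jaw": 0}
    - {"x": 0,"y": 0,"z": 0.5,"spin": 0,"jaw": 0}
    - {"x": 0,"y": 0,"z": 0,"spin": 0,"jaw": 0}

```text
time_s: 7.0
eef_pos: [0.5027, -0.105, 0.0891]
orientation: [0.997, -0.081, 0.0, 0.0]
force: [-0.7, 1.0, 0.1]
grip_width: -0.002
```

>>> send_rows:
  series:
    - {"x": 0,"y": 0,"z": 0.5,"spin": 0,"jaw": 0}
    - {"x": 0,"y": 0,"z": 0,"spin": 0,"jaw": 0}

```text
time_s: 7.17
eef_pos: [0.5028, -0.105, 0.0891]
orientation: [0.997, -0.08, 0.0, 0.0]
force: [-0.5, 0.8, 5.3]
grip_width: -0.004
```

>>> send_rows:
  series:
    - {"x": 0,"y": 0,"z": 0.5,"spin": 0,"jaw": 0}
    - {"x": 0,"y": 0,"z": 0,"spin": 0,"jaw": 0}

```text
time_s: 7.33
eef_pos: [0.5028, -0.105, 0.089]
orientation: [0.997, -0.08, 0.0, 0.0]
force: [-3.1, 1.3, 9.4]
grip_width: -0.0
```

Contact is at TCP z = 0.089, so the real tip is 31 mm shorter than the frame says. The deck is rigid at this spot. I'll lift and go over to the button, slightly ahead of its centre to stay clear of the lid.

>>> send_rows:
  series:
    - {"x": 0,"y": 0,"z": -4,"spin": 0,"jaw": 0}
    - {"x": 0,"y": 0,"z": -2,"spin": 0,"jaw": 0}
    - {"x": -2,"y": -10,"z": 0,"spin": 0,"jaw": 0}
    - {"x": -2,"y": -14,"z": 0,"spin": 0,"jaw": 0}
    - {"x": -2,"y": -14,"z": 0,"spin": 0,"jaw": 0}
    - {"x": -1,"y": -8,"z": 0,"spin": 0,"jaw": 0}
    - {"x": 0,"y": 0,"z": 0,"spin": 0,"jaw": 0}
    - {"x": 0,"y": 0,"z": 0,"spin": 0,"jaw": 0}

```text
time_s: 8.0
eef_pos: [0.5032, -0.0581, 0.0941]
orientation: [0.997, -0.08, -0.0, 0.0]
force: [0.5, -0.5, 0.9]
grip_width: -0.002
```

```bash
python3 -c "
from st import *
rep([.5022,-.058,.087])
im,d=robot.capture('wrist');cv2.imwrite('pics/w4.png',cv2.resize(cv2.convertScaleAbs(im[150:310,200:440],alpha=2),None,fx=3.3,fy=3.3,interpolation=2))
"
```

```text
8.0 [ 0.5032 -0.0581  0.0941] F [ 0.5293 -0.5266  0.8726] grip -0.002 xang -0.16017276091767457 jv [-0.349   0.4141  1.5838 -0.0002  1.1438  1.382 ]
tool delta mm [-0.9964  0.0252  7.0735]
```

View pics/w4.png

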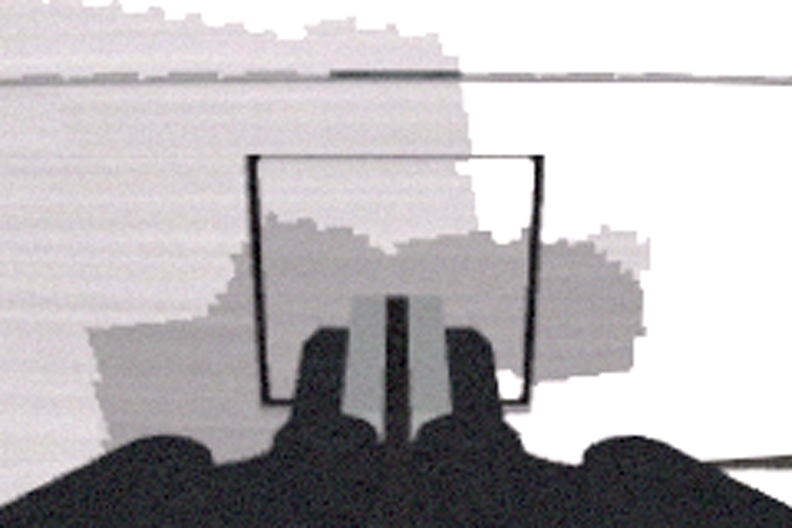

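The wrist view shows the fingertip inside the button square, which spans crop columns 250–540 and rows 157–402. It is centred sideways. I'll nudge it back 2 mm and press.

>>> send_rows:
  series:
    - {"x": 2,"y": 0,"z": 2,"spin": 0,"jaw": 0}
    - {"x": 0,"y": 0,"z": 2,"spin": 0,"jaw": 0}
    - {"x": 0,"y": 0,"z": 1,"spin": 0,"jaw": 0}
    - {"x": 0,"y": 0,"z": 1,"spin": 0,"jaw": 0}
    - {"x": 0,"y": 0,"z": 1,"spin": 0,"jaw": 0}
    - {"x": 0,"y": 0,"z": 1,"spin": 0,"jaw": 0}
    - {"x": 0,"y": 0,"z": 0,"spin": 0,"jaw": 0}

```text
time_s: 8.63
eef_pos: [0.5051, -0.0589, 0.0861]
orientation: [0.997, -0.081, -0.0, 0.0]
force: [0.3, 0.3, 1.0]
grip_width: 0.003
```

>>> send_rows:
  series:
    - {"x": 0,"y": 0,"z": 1,"spin": 0,"jaw": 0}
    - {"x": 0,"y": 0,"z": 1,"spin": 0,"jaw": 0}
    - {"x": 0,"y": 0,"z": 0,"spin": 0,"jaw": 0}

```text
time_s: 8.88
eef_pos: [0.5052, -0.0589, 0.0841]
orientation: [0.997, -0.081, 0.0, 0.0]
force: [-0.6, -2.8, 1.6]
grip_width: -0.004
```

>>> send_rows:
  series:
    - {"x": 0,"y": 0,"z": 1,"spin": 0,"jaw": 0}
    - {"x": 0,"y": 0,"z": 1,"spin": 0,"jaw": 0}
    - {"x": 0,"y": 0,"z": 0,"spin": 0,"jaw": 0}

```text
time_s: 9.13
eef_pos: [0.5052, -0.0589, 0.082]
orientation: [0.997, -0.081, 0.0, 0.0]
force: [-0.3, -1.4, 2.1]
grip_width: -0.0
```

Force is rising gently to about 2 N, so the button is yielding.

>>> send_rows:
  series:
    - {"x": 0,"y": 0,"z": 1,"spin": 0,"jaw": 0}
    - {"x": 0,"y": 0,"z": 0.5,"spin": 0,"jaw": 0}
    - {"x": 0,"y": 0,"z": 0,"spin": 0,"jaw": 0}
    - {"x": 0,"y": 0,"z": 0,"spin": 0,"jaw": 0}

```text
time_s: 9.47
eef_pos: [0.5052, -0.0589, 0.0806]
orientation: [0.997, -0.081, 0.0, 0.0]
force: [-1.6, -1.5, 3.6]
grip_width: 0.0
```

```bash
python3 -c "
from st import *
rep(None)
im,d=robot.capture('side');cv2.imwrite('pics/s5.png',cv2.resize(im[90:230,200:400],None,fx=4,fy=4,interpolation=2))
"
```

```text
9.4667 [ 0.5052 -0.0589  0.0806] F [-1.6227 -1.5271  3.5632] grip 0.0 xang -0.16121097832916467 jv [-0.3491  0.4346  1.5959 -0.0001  1.111   1.383 ]
```

View pics/s5.png

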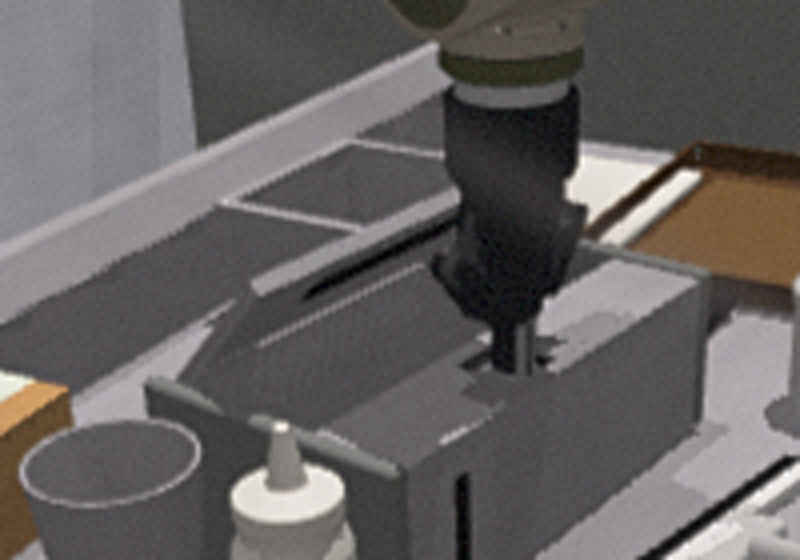

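The lid has released and is part-way up, with its near corner at about crop (255,290). I'll hold briefly and look again.

>>> send_rows:
  series:
    - {"x": 0,"y": 0,"z": 0,"spin": 0,"jaw": 0}
    - {"x": 0,"y": 0,"z": 0,"spin": 0,"jaw": 0}
    - {"x": 0,"y": 0,"z": 0,"spin": 0,"jaw": 0}
    - {"x": 0,"y": 0,"z": 0,"spin": 0,"jaw": 0}
    - {"x": 0,"y": 0,"z": 0,"spin": 0,"jaw": 0}
    - {"x": 0,"y": 0,"z": 0,"spin": 0,"jaw": 0}

```text
time_s: 10.02
eef_pos: [0.5052, -0.0588, 0.0807]
orientation: [0.997, -0.081, 0.0, 0.0]
force: [0.3, -1.1, 2.5]
grip_width: -0.001
```

```bash
python3 -c "
from st import *
rep(None)
im,d=robot.capture('side');cv2.imwrite('pics/s6.png',cv2.resize(im[90:230,200:400],None,fx=4,fy=4,interpolation=2))
"
```

```text
10.0167 [ 0.5052 -0.0588  0.0807] F [ 0.2555 -1.0661  2.4523] grip -0.001 xang -0.1612082449278404 jv [-0.349   0.4345  1.5959 -0.      1.111   1.383 ]
```

View pics/s6.png

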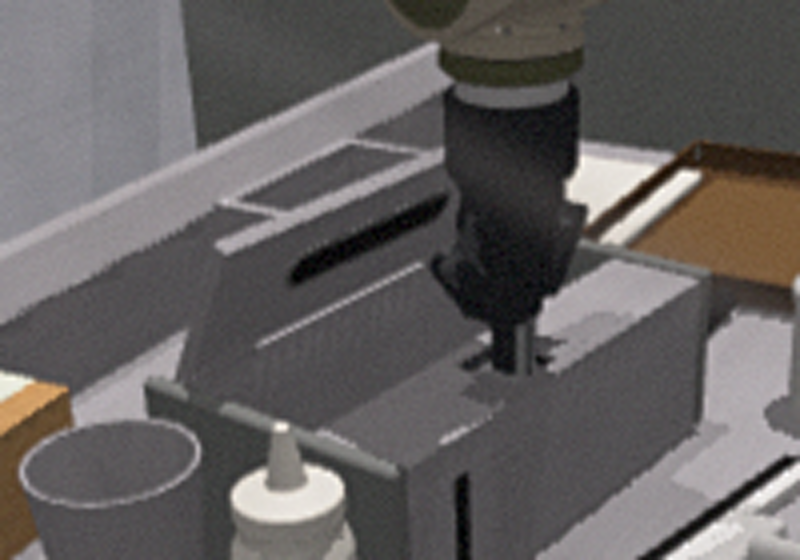

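The lid is up at about 1.1–1.2 rad and still settling. I'll raise the tool straight up to push height (real tip ≈ 0.200 m, TCP ≈ 0.169).

>>> send_rows:
  series:
    - {"x": 0,"y": 0,"z": -4,"spin": 0,"jaw": 0}
    - {"x": -2,"y": 0,"z": -8,"spin": 0,"jaw": 0}
    - {"x": 0,"y": 0,"z": -15,"spin": 0,"jaw": 0}
    - {"x": 0,"y": 0,"z": -20,"spin": 0,"jaw": 0}
    - {"x": 0,"y": 0,"z": -20,"spin": 0,"jaw": 0}
    - {"x": 0,"y": 0,"z": -14,"spin": 0,"jaw": 0}
    - {"x": 0,"y": 0,"z": -7,"spin": 0,"jaw": 0}
    - {"x": 0,"y": 0,"z": 0,"spin": 0,"jaw": 0}

```text
time_s: 10.73
eef_pos: [0.5035, -0.0584, 0.1701]
orientation: [0.997, -0.08, 0.001, 0.0]
force: [-0.3, -0.5, -0.0]
grip_width: 0.002
```

```bash
python3 -c "
from st import *
rep(None)
im,d=robot.capture('wrist');cv2.imwrite('pics/w7.png',im)
im,d=robot.capture('side');cv2.imwrite('pics/s7.png',cv2.resize(im[90:230,200:400],None,fx=4,fy=4,interpolation=2));np.save('s7.npy',d)
"
```

```text
10.7333 [ 0.5035 -0.0584  0.1701] F [-0.3187 -0.4768 -0.0128] grip 0.002 xang -0.1609878328889414 jv [-0.3495  0.3296  1.4688  0.0003  1.3407  1.3822]
```

View pics/w7.png

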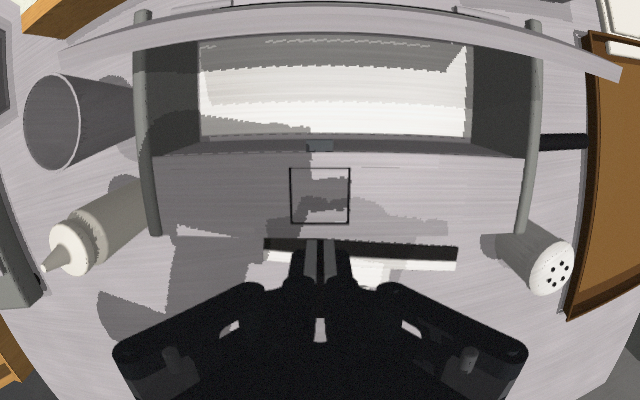

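View pics/s7.png

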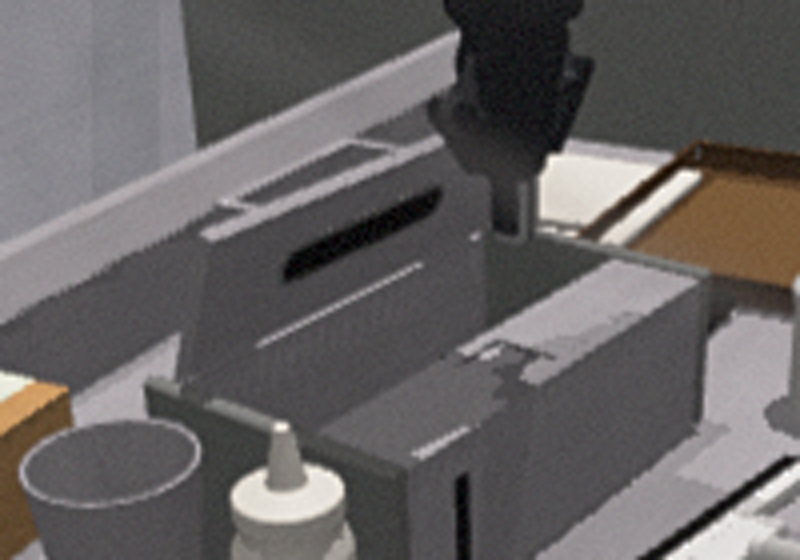

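The lid is waiting at about 1.2 rad, with its free edge leaning towards the robot. The fingertip is at crop (512,235), just below edge height. I'll approach level along the tool's x, slowing before contact.

>>> send_rows:
  series:
    - {"x": 10,"y": 0,"z": 0,"spin": 0,"jaw": 0}
    - {"x": 18,"y": 0,"z": 0,"spin": 0,"jaw": 0}
    - {"x": 18,"y": 0,"z": 0,"spin": 0,"jaw": 0}
    - {"x": 16,"y": 0,"z": 0,"spin": 0,"jaw": 0}
    - {"x": 10,"y": 0,"z": 0,"spin": 0,"jaw": 0}
    - {"x": 5,"y": 0,"z": 0,"spin": 0,"jaw": 0}
    - {"x": 4,"y": 0,"z": 0,"spin": 0,"jaw": 0}
    - {"x": 4,"y": 0,"z": 0,"spin": 0,"jaw": 0}

```text
time_s: 11.5
eef_pos: [0.5867, -0.072, 0.1679]
orientation: [0.997, -0.081, -0.001, -0.0]
force: [-0.3, 0.7, 0.7]
grip_width: -0.004
```

>>> send_rows:
  series:
    - {"x": 4,"y": 0,"z": 0,"spin": 0,"jaw": 0}
    - {"x": 4,"y": 0,"z": 0,"spin": 0,"jaw": 0}
    - {"x": 4,"y": 0,"z": 0,"spin": 0,"jaw": 0}
    - {"x": 4,"y": 0,"z": 0,"spin": 0,"jaw": 0}
    - {"x": 4,"y": 0,"z": 0,"spin": 0,"jaw": 0}
    - {"x": 4,"y": 0,"z": 0,"spin": 0,"jaw": 0}

```text
time_s: 12.0
eef_pos: [0.6111, -0.076, 0.1687]
orientation: [0.997, -0.08, -0.0, -0.0]
force: [-0.5, -0.9, -0.2]
grip_width: 0.001
```

```bash
python3 -c "
from st import *
rep([.673,-.086,.17])
im,d=robot.capture('side');cv2.imwrite('pics/s8.png',cv2.resize(im[90:230,200:400],None,fx=4,fy=4,interpolation=2))
"
```

```text
12.0 [ 0.6111 -0.076   0.1687] F [-0.5363 -0.8655 -0.1613] grip 0.001 xang -0.16116819886415348 jv [-0.3157  0.5189  1.1567 -0.      1.466   1.4162]
tool delta mm [62.7356 -0.0582 -1.3229]
```

View pics/s8.png

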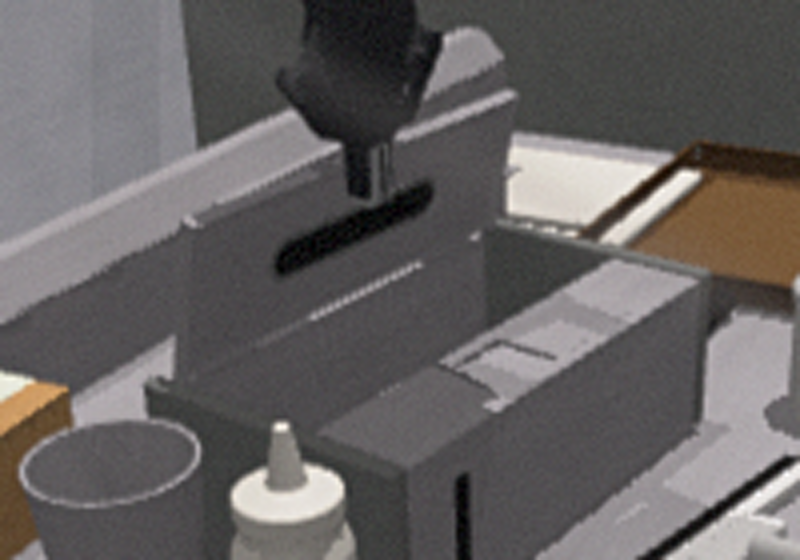

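The fingertip is just at the lid edge, at crop (368,195), above the slot. I'll raise it 4 mm to keep well clear of the slot and continue slowly.

>>> send_rows:
  series:
    - {"x": 1,"y": 0,"z": -4,"spin": 0,"jaw": 0}
    - {"x": 4,"y": 0,"z": 0,"spin": 0,"jaw": 0}
    - {"x": 4,"y": 0,"z": 0,"spin": 0,"jaw": 0}
    - {"x": 4,"y": 0,"z": 0,"spin": 0,"jaw": 0}
    - {"x": 4,"y": 0,"z": 0,"spin": 0,"jaw": 0}
    - {"x": 4,"y": 0,"z": 0,"spin": 0,"jaw": 0}

```text
time_s: 12.55
eef_pos: [0.6319, -0.0794, 0.1725]
orientation: [0.997, -0.081, -0.0, -0.0]
force: [-0.4, 0.2, 0.7]
grip_width: -0.002
```

>>> send_rows:
  series:
    - {"x": 4,"y": 0,"z": 0,"spin": 0,"jaw": 0}
    - {"x": 4,"y": 0,"z": 0,"spin": 0,"jaw": 0}
    - {"x": 4,"y": 0,"z": 0,"spin": 0,"jaw": 0}
    - {"x": 4,"y": 0,"z": 0,"spin": 0,"jaw": 0}
    - {"x": 4,"y": 0,"z": 0,"spin": 0,"jaw": 0}

```text
time_s: 12.97
eef_pos: [0.6515, -0.0826, 0.1725]
orientation: [0.997, -0.081, -0.0, -0.0]
force: [-0.9, 0.4, -0.4]
grip_width: -0.003
```

```bash
python3 -c "
from st import *
rep([.673,-.086,.17])
im,d=robot.capture('side');cv2.imwrite('pics/s9.png',cv2.resize(im[90:230,200:400],None,fx=4,fy=4,interpolation=2))
"
```

```text
12.9667 [ 0.6515 -0.0826  0.1725] F [-0.9157  0.3672 -0.3759] grip -0.003 xang -0.16119162282955452 jv [-0.3059  0.5908  1.0143  0.      1.5369  1.426 ]
tool delta mm [21.7342 -0.0615  2.5013]
```

View pics/s9.png

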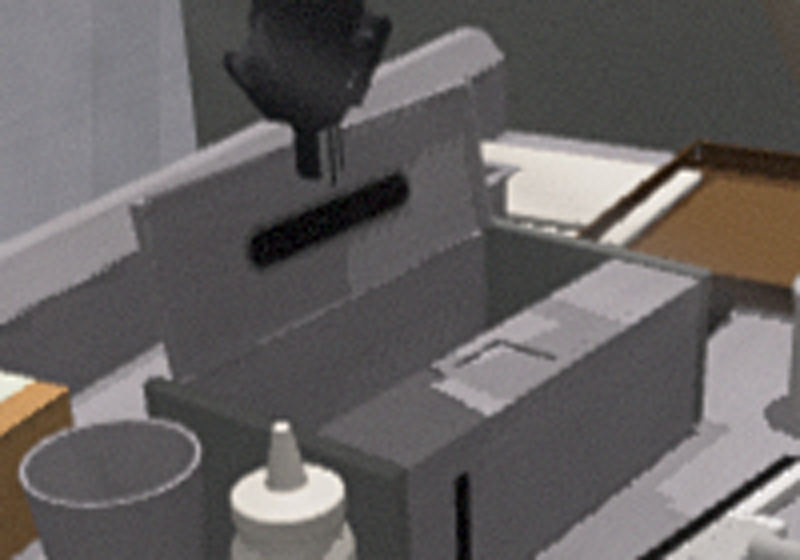

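The lid is following, its near top corner now at about crop (140,205). I estimate 1.65–1.7 rad. I'll continue about 32 mm.

>>> send_rows:
  series:
    - {"x": 4,"y": 0,"z": 0,"spin": 0,"jaw": 0}
    - {"x": 4,"y": 0,"z": 0,"spin": 0,"jaw": 0}
    - {"x": 4,"y": 0,"z": 0,"spin": 0,"jaw": 0}
    - {"x": 4,"y": 0,"z": 0,"spin": 0,"jaw": 0}

```text
time_s: 13.35
eef_pos: [0.6673, -0.0851, 0.1725]
orientation: [0.997, -0.081, -0.0, -0.0]
force: [-0.9, -0.6, -0.1]
grip_width: -0.004
```

>>> send_rows:
  series:
    - {"x": 4,"y": 0,"z": 0,"spin": 0,"jaw": 0}
    - {"x": 4,"y": 0,"z": 0,"spin": 0,"jaw": 0}
    - {"x": 4,"y": 0,"z": 0,"spin": 0,"jaw": 0}
    - {"x": 4,"y": 0,"z": 0,"spin": 0,"jaw": 0}
    - {"x": 0,"y": 0,"z": 0,"spin": 0,"jaw": 0}

```text
time_s: 13.77
eef_pos: [0.6835, -0.0878, 0.1724]
orientation: [0.997, -0.081, 0.0, -0.0]
force: [0.3, -0.6, -0.9]
grip_width: -0.003
```

```bash
python3 -c "
from st import *
rep(None)
im,d=robot.capture('side');cv2.imwrite('pics/s10.png',cv2.resize(im[90:230,200:400],None,fx=4,fy=4,interpolation=2))
"
```

```text
13.7667 [ 0.6835 -0.0878  0.1724] F [ 0.2837 -0.6159 -0.9121] grip -0.003 xang -0.16119778449704472 jv [-0.2992  0.6524  0.8978  0.0001  1.591   1.4328]
```

View pics/s10.png

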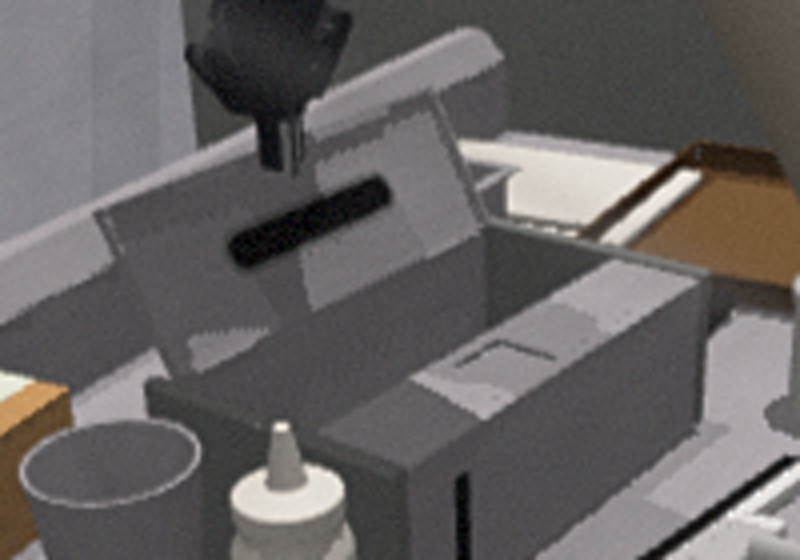

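The lid is well past upright, at roughly 2.0 rad, with its corners at crop (98,213) and (432,95). I'll back off level, then up and clear.

>>> send_rows:
  series:
    - {"x": -5,"y": 0,"z": 0,"spin": 0,"jaw": 0}
    - {"x": -12,"y": 0,"z": 0,"spin": 0,"jaw": 0}
    - {"x": -20,"y": 0,"z": 0,"spin": 0,"jaw": 0}
    - {"x": -25,"y": 0,"z": 0,"spin": 0,"jaw": 0}
    - {"x": -25,"y": 0,"z": 0,"spin": 0,"jaw": 0}
    - {"x": -25,"y": 0,"z": -10,"spin": 0,"jaw": 0}
    - {"x": -25,"y": 0,"z": -20,"spin": 0,"jaw": 0}
    - {"x": -25,"y": 0,"z": -20,"spin": 0,"jaw": 0}

```text
time_s: 14.48
eef_pos: [0.521, -0.0612, 0.223]
orientation: [0.997, -0.081, -0.0, -0.0]
force: [1.5, 0.5, 0.7]
grip_width: -0.003
```

>>> send_rows:
  series:
    - {"x": -25,"y": 15,"z": -20,"spin": 0,"jaw": 0}
    - {"x": -22,"y": 22,"z": -10,"spin": 0,"jaw": 0}
    - {"x": -20,"y": 25,"z": 0,"spin": 0,"jaw": 0}
    - {"x": -20,"y": 25,"z": 0,"spin": 0,"jaw": 0}
    - {"x": -15,"y": 25,"z": 0,"spin": 0,"jaw": 0}
    - {"x": -10,"y": 20,"z": 0,"spin": 0,"jaw": 0}
    - {"x": -4,"y": 8,"z": 0,"spin": 0,"jaw": 0}
    - {"x": 0,"y": 0,"z": 0,"spin": 0,"jaw": 0}

```text
time_s: 15.15
eef_pos: [0.3851, -0.1821, 0.2529]
orientation: [0.997, -0.082, 0.0, 0.0]
force: [0.5, -0.7, -0.2]
grip_width: -0.001
```

```bash
python3 -c "
from st import *
rep(None)
im,d=robot.capture('side');cv2.imwrite('pics/s11.png',im);np.save('s11.npy',d)
im,d=robot.capture('top');cv2.imwrite('pics/t11.png',im);np.save('t11.npy',d)
"
```

```text
15.15 [ 0.3851 -0.1821  0.2529] F [ 0.525  -0.7281 -0.1801] grip -0.001 xang -0.16386983319278792 jv [-0.7211  0.1203  1.5043 -0.0001  1.516   1.0136]
```

View pics/s11.png

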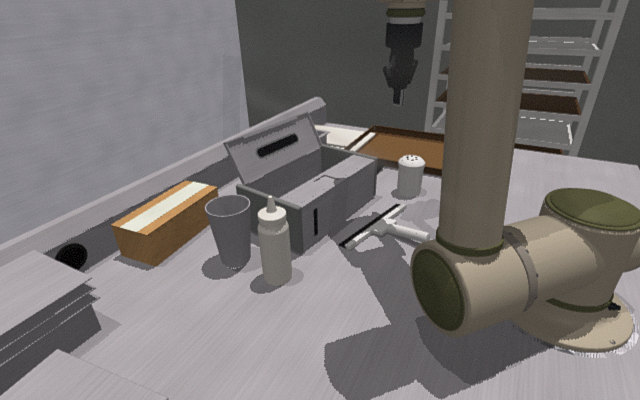

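View pics/t11.png

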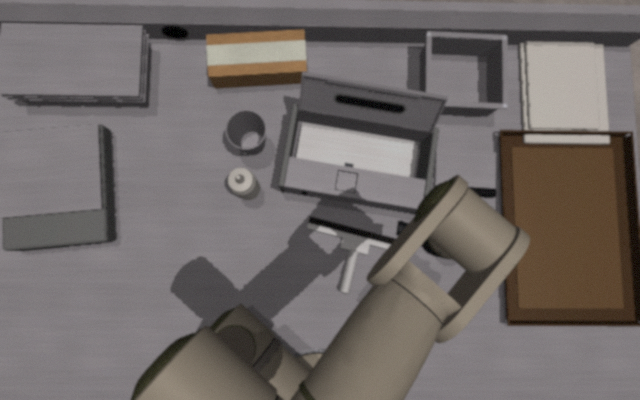

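The lid stays back, at top-view pixels about (300–445, 75–130), and the bystanders are where they were. One numeric check of the lid angle, then I'll hand in.

```bash
python3 -c "
from st import *
d=np.load('s11.npy');m=robot.camera_model('side');V=np.linalg.inv(m['view'])
P=[]
for u in range(240,310,4):
  for v in range(125,175,3):
    z=d[v,u]
    if z>0:
      p=(V@[(u-m['cx'])/m['fx']*z,(v-m['cy'])/m['fy']*z,z,1])[:3]
      r=p-[.6499,-.1001,.118];x=r@[.987,-.16,0];
      if r[2]>.03 and -.05<x<.12:P.append((x,r[2]))
P=np.array(P);print(len(P),'lid angle',np.median(np.pi-np.arctan2(P[:,1],P[:,0])))
rep(None)
robot.close_job()
"
```

```text
177 lid angle 2.0828292619382434
15.25 [ 0.3862 -0.1808  0.2528] F [-0.2252  0.2406 -0.1133] grip -0.001 xang -0.16160295259176716 jv [-0.7173  0.1213  1.5035  0.0004  1.5163  1.0151]
the job is handed in; nothing more can be done
```

The dispenser is open and the job is handed in, at 15.3 s of the 56 s allowed. I found the catch button in the camera images and touched the deck beside it gently. I then pushed the button in until the lid sprang up, pushed the lid back past upright, and moved clear.

**Last checks:**
- **Lid:** the side camera's depth puts it at about 2.08 rad. It stayed there after the arm backed off.
- **Arm:** it touches nothing, and the force reads only noise (under 1 N).
- **Bystanders:** the cup, squeegee, bottle and shaker look unmoved in the final pictures. The arm partly hides the scraper from the top camera, but the arm never went near it.
- **Forces:** the highest reading was about 10 N, during the deck touch. The button took 2–4 N.

**Disagreement:** the shut fingers end about 31 mm short of the stated TCP. I first felt for the deck at the stated height and met nothing. The side and wrist cameras and the deck contact (TCP z 0.089 against a deck at 0.120) all confirmed the offset, and I corrected for it from then on.

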